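Snap the retaining clip onto the label-roll spindle

TASK

Take the loose spring clip from the desk and push it sideways onto the spindle of the label-roll stand, into the groove near the spindle's free end, until it snaps fully home and stays there on its own; then let go and back away. How far the spindle sticks out is not exactly known, so feel for the groove, and never press clip and spindle together with more than about 25 N. Leave the stapler, the tape dispenser and the pen cup where they are.

Things in the scene. Friction and masses are not known exactly. Their poses are not given: they have to be found in the camera images.
- clip: loose spring clip, white nylon, about 55 g, standing mouth down on its two jaw tips; 30 mm wide (x, jaw to jaw), 12 mm thick (y, along the shaft it will hold), 50.5 mm high (z, up); same when turned half round. Origin: on the desk, midway between the jaw tips. Back 18.5 to 26.5 mm above the tips, with a 9 mm shoulder each side of the tab on top: 12 mm wide (x), 18 (y), 24 tall
- clip_grip (a point): centre of the clip's tab, 38.5 mm above the jaw tips, 29 mm above the seat centre; pinch it across x (12 mm) from above, fingertips just above the shoulder (12 mm below this point)
- clip_seat (a point): centre of the clip's seat, 9.5 mm above the jaw tips; on the spindle's axis when home. Jaw tips: 3.5 mm radius, 14 mm apart, give 2 mm each, then stop. They pass an 18 mm shaft at a push of about 7 to 16 N, then it falls away sharply and they pull home; never a 26 mm one. Seat's height over the axis: 17 to 18.5 mm resting on the thick spindle, 12 on the groove's floor, 0 home
- stand: label-roll stand, fixed to the desk: grey base plate 130 x 170 mm, 12 mm thick, grey cheek at its +y side, 137 mm high, white roll of 110 mm diameter on a level steel spindle. Origin: on the desk below the axis; y runs along the spindle, from the free end towards the cheek. The roll spans y = 5 to 75 mm; the bare spindle sticks out towards -y
- spindle_axis (a point): point on the spindle's axis, 95 mm above the desk, 5 mm outside the roll's face; axes as the stand's. The spindle is 26 mm thick with one square groove, 15 mm wide, whose floor is 18 mm thick. It is clamped at an unknown depth: the groove's middle lies anywhere from y = -34 to -70 mm from here, the free end 28 mm beyond it
- tape_dispenser: bystander: dark red tape dispenser, 150 x 60 x 85 mm, origin under its centre; leave alone
- stapler: bystander: stapler, 140 x 34 x 50 mm, origin under its centre; leave alone
- pen_cup: bystander: white cup with pens, 80 mm wide, 100 mm high (170 with the pens), origin under its centre; leave alone
There are look-alikes about, which are no part of the job. Several things look just like the clip: the one meant starts farthest from the robot's base.

How it is judged:
By the outcome, as a careful person would: the job done as asked, in the order asked, and still so for the second after the job is handed in, with the robot touching nothing.
It also fails if it takes over 69 s, if anything falls off the work surface, if the arm or the gripper's body presses on something with over 40 N, if the wrist force passes 120 N, or if a joint passes its speed limit or range.

ROBOT

A 7-joint arm with a two-finger parallel gripper is mounted at the origin on the work surface. World frame = base frame: x ahead of the robot, y to its left, z up, the work surface at z = 0. Lengths are in m, angles in rad, forces in N, time in s.
With the tool pointing down it reaches from about 0.4 to 0.925 m from the base axis. Payload 4.1 kg.
Tool frame: the origin (TCP) lies at the very end of the fingers, on their centre line; the grasp point (between the pads) lies arm.pinch_z behind it (arm.pinch_z is the distance from the TCP to the grasp point, in m); z points along the fingers, y is the line along which they close (so a half turn about z gives the same grasp; the last joint's range is limited). The gripper opens to 85 mm and grips with 20 to 120 N. Pads are 22 mm wide; open, the fingers measure 114 mm over their backs; the gripper's body (76 mm by 85 mm) begins 54 mm behind the grasp point. The pads swing forward as they close: fully open they stand 13 mm farther back than shut.
Start: joints at [1.107, 0.398, 0.045, 1.537, -0.019, 1.207, -0.051], TCP at [0.232, -0.607, 0.2] pointing down, gripper open.
Joint ranges: [-2.82, 2.82], [-0.49, 2.23], [-1.37, 1.46], [0, 2.46], [-1.36, 4.5], [0.23, 2], [-2.94, 2.94]. Speed limits (rad/s): [2.57, 2.57, 3.14, 3.14, 3.14, 3.14, 3.14].

INTERFACE

Orientations are given as a rotation vector (axis times angle).
In Python, from workcell import arm gives the robot as it stands. The module is installed in compiled form; this text tells all that it offers. Calls block until the motion is done:
- arm.movep(position, orientation): joint-space move of the TCP to a pose.
- arm.servo_line(position, feed=0.15, rotation=None, force_limit=None): straight line of the TCP; rotation=None keeps the orientation; feed is the mean speed in m/s. With force_limit (N) it stops when the force on the tool has changed by that much, and returns True; else False.
- arm.movej(angles): joint-space move.
- arm.command_gripper(opening, f_grip=None): finger opening in m; f_grip is the grip in N (None keeps the last); returns when the fingers have stopped.
- arm.hold(seconds).
- arm.solve_ik(position, orientation): joint angles nearest the present ones, or None.
- arm.camera(name): name is "scene" or "top" or "wrist"; returns (picture, depth): 480x640x3 uint8, blue, green, red; 480x640 float32, m along the optical axis (not along the pixel's ray), 0 where there is no reading.
- arm.camera_info(name): a dict with "fx", "fy", "cx", "cy" (pixels), "k1" (the pictures are not rectified: a ray, as slopes to the right and down, at radius r is drawn at 1 + k1 r^2 times it, then the intrinsics apply), "R" (3x3) and "t" (3): a world point X has camera coordinates R X + t. Camera axes: x right, y down, z forward; pixel columns grow to the right and rows downward; lengths in m; the calibration is good to about 2 mm. A picture is of the moment at which its call begins: read the wrist's pose just before it. camera_info takes no time and is no camera call; for the wrist camera it gives the pose at the moment of the call.
A pose or a line that the arm cannot do raises arm.MotionError and nothing moves.
- arm.job_done(): hands the job in; it is judged then, once.
Readings, each from a call of its own:
- arm.current_time(): time.
- arm.current_joints(): joint angles.
- arm.current_qvel(): joint speeds.
- arm.current_tau(): joint torques, N m.
- arm.current_ee_pos(): TCP position.
- arm.current_tcp_rot(): TCP orientation.
- arm.current_contact_force(): force on the tool from outside, world axes, zero at the start.
- arm.current_moment(): the same for the moment, N m.
- arm.current_finger_gap(): finger opening in m.
- arm.current_gripper_force(): force on a finger pad.
Only numpy, scipy, OpenCV 4.12 (cv2) and the standard library are available. Lean on these libraries where they do the work, as an engineer would, in place of code of your own. Each camera call takes 0.05 s, during which the arm holds its last target. There are 200 camera calls.

## Working session

There is one attempt and no reset: what is moved stays moved. The work goes in short steps, each a Python script; the robot and the scene stay as the last script left them, time stands still between calls to the robot, and variables do not carry over. Pictures are saved under pics/ and viewed, at most 10 in all, crops included, and the job is handed in when it is done.

```bash
mkdir -p pics
cat > h.py <<'E'
import numpy as np, cv2
from workcell import arm
def pts(name):
    ci=arm.camera_info(name); im,d=arm.camera(name)
    K=np.array([[ci['fx'],0,ci['cx']],[0,ci['fy'],ci['cy']],[0,0,1.]])
    v,u=np.mgrid[:480,:640]
    s=cv2.undistortPoints(np.stack([u.ravel(),v.ravel()],1).astype(np.float64)[:,None],K,np.array([ci['k1'],0,0,0.])).reshape(480,640,2)
    C=np.dstack([s[...,0]*d,s[...,1]*d,d]).astype(float)
    W=(C-np.array(ci['t']))@np.array(ci['R'])   # R^T (C-t)
    W[d==0]=np.nan
    return im,d,W,s,ci
E
python3 - <<'E'
from h import *
for n in("top","scene"):
    im,d,W,s,ci=pts(n); cv2.imwrite(f"pics/{n}0.png",im); np.savez(f"{n}0.npz",im=im,W=W,s=s,R=ci['R'],t=ci['t'])
    print(n,-np.array(ci['R']).T@ci['t'],ci['fx'])
print(arm.pinch_z,arm.current_time(),arm.current_tcp_rot())
E
```

```text
top [0.4483081  0.05954267 0.9415466 ] 434.91160367694283
scene [ 1.25018767 -0.22396778  0.65669432] 446.9706698272425
0.0187 0.1 [-3.08774855e+00 -5.69676919e-01  7.15947145e-04]
```

View pics/top0.png

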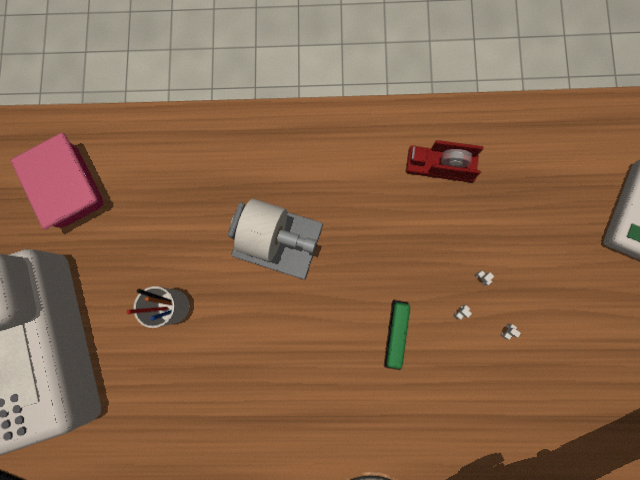

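View pics/scene0.png

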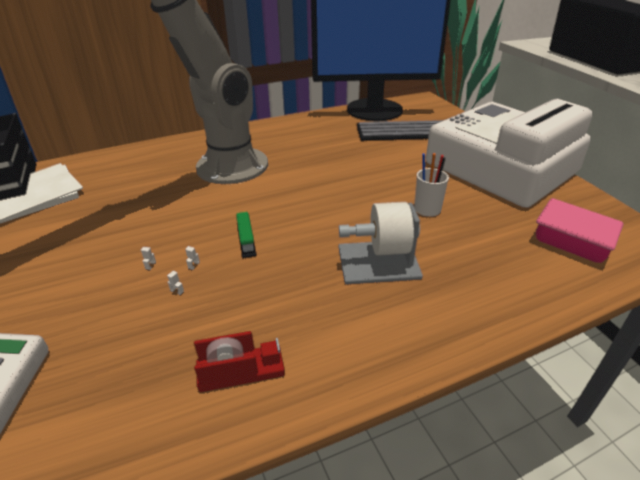

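The top view shows three white clips at (486,278), (463,312) and (511,332). The stand is at (275,238), with its spindle pointing right and the free end near (318,246). The scene view shows the same clips at (175,283), (191,258) and (148,258). Next I'll measure all of these.

Run:
```python
from h import *
for n in ("top","scene"):
    z=np.load(n+"0.npz"); im,W=z['im'],z['W']
    hsv=cv2.cvtColor(im,cv2.COLOR_BGR2HSV)
    m=((W[...,2]>0.012)&(W[...,2]<0.07)&(hsv[...,1]<80)&(hsv[...,2]>90)).astype(np.uint8)
    k,l,st,c=cv2.connectedComponentsWithStats(m)
    for i in range(1,k):
        if 12<st[i,4]<400:
            P=W[l==i]; 
            if P[:,1].max()>0: continue
            tab=P[P[:,2]>0.032]; sh=P[(P[:,2]>.018)&(P[:,2]<.03)]
            print(n,c[i].round(),st[i,4],'med',np.median(P,0).round(4),'zmax',P[:,2].max().round(4),'tab',tab.mean(0).round(4),len(tab), 'r',np.hypot(*P.mean(0)[:2]).round(3))
# stand
z=np.load("top0.npz"); im,W=z['im'],z['W']
reg=np.zeros(W.shape[:2],bool); reg[190:285,222:330]=1
Z=W[...,2]
sp=reg&(Z>.094)&(Z<.115)
sp[:, :283]=0
P=W[sp]; print('spindle',len(P),P.mean(0),P[:,2].max())
bp=reg&(Z>.004)&(Z<.02); print('base',cv2.minAreaRect(W[bp][:,:2].astype(np.float32)))
rl=reg&(Z>.125)&(Z<.16); R=W[rl]; print('rollz',np.nanpercentile(R[:,2],[50,99]),cv2.minAreaRect(R[:,:2].astype(np.float32)))
cv2.imwrite("pics/stand.png",np.hstack([cv2.resize(im[190:290,225:330],None,fx=4,fy=4,interpolation=cv2.INTER_CUBIC),cv2.resize(im[255:355,440:540],None,fx=3.7,fy=4,interpolation=cv2.INTER_CUBIC)]))
```

```text
top [413. 152.] 18 med [ 0.7626 -0.1053  0.0547] zmax 0.0573 tab [ 0.7636 -0.1052  0.0544] 18 r 0.771
top [455. 161.] 18 med [ 0.7384 -0.1886  0.0643] zmax 0.0684 tab [ 0.7384 -0.19    0.0637] 18 r 0.763
top [486. 277.] 114 med [ 0.5011 -0.2442  0.0443] zmax 0.0535 tab [ 0.4992 -0.2455  0.0484] 67 r 0.557
top [463. 313.] 116 med [ 0.428  -0.1933  0.0448] zmax 0.0535 tab [ 0.4292 -0.1954  0.0481] 69 r 0.471
top [512. 332.] 126 med [ 0.3884 -0.2879  0.035 ] zmax 0.0536 tab [ 0.3894 -0.2886  0.0485] 66 r 0.484
scene [201. 161.] 70 med [-0.0427 -0.0853  0.0147] zmax 0.0211 tab [nan nan nan] 0 r 0.097
scene [  8. 186.] 62 med [-0.1282 -0.6515  0.0261] zmax 0.0297 tab [nan nan nan] 0 r 0.665
scene [147. 255.] 162 med [ 0.3948 -0.2913  0.0333] zmax 0.0541 tab [ 0.3938 -0.2898  0.0442] 87 r 0.49
scene [191. 255.] 158 med [ 0.436  -0.1996  0.0333] zmax 0.0536 tab [ 0.435  -0.1977  0.0443] 85 r 0.479
scene [174. 281.] 177 med [ 0.5051 -0.2455  0.0326] zmax 0.0533 tab [ 0.5035 -0.2469  0.0448] 90 r 0.562
scene [277. 344.] 28 med [ 0.7664 -0.107   0.0561] zmax 0.058 tab [ 0.7652 -0.107   0.0557] 27 r 0.772
scene [225. 354.] 192 med [ 0.7575 -0.1953  0.0643] zmax 0.0699 tab [ 0.7565 -0.1951  0.0638] 192 r 0.781
spindle 415 [0.57408966 0.13513019 0.10429158] 0.1138777272198885
base ((0.6003727912902832, 0.19650119543075562), (0.19875040650367737, 0.21592652797698975), 3.06125807762146)
rollz [0.14257071 0.15116079] ((0.5989280939102173, 0.21576352417469025), (0.08652879297733307, 0.09234464168548584), 71.6512451171875)<stdin>:12: RuntimeWarning: Mean of empty slice.
  ret = um.true_divide(
```

View pics/stand.png

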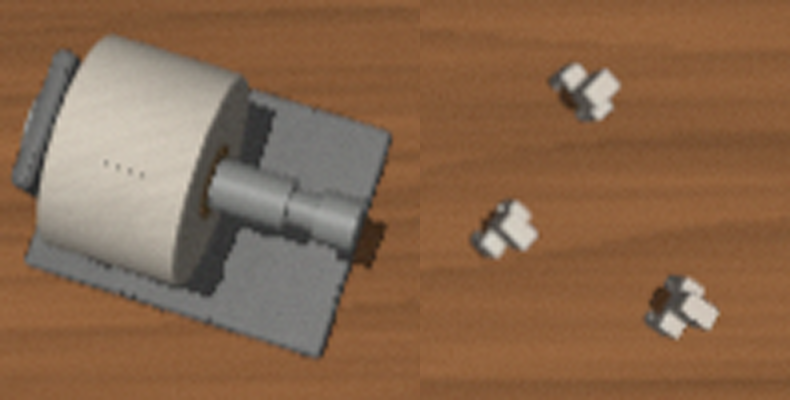

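Candidates are the clips at top-view pixels (486,278), (463,312) and (511,332), at 0.557, 0.471 and 0.484 m from the base. The one meant is (486,278), the farthest. In the crop it is the uppermost of the three, with its jaw line running upper left to lower right. The spindle groove shows near crop (305,205). I'll now look at both from close up with the wrist camera.

```bash
cat >> h.py <<'E'
from scipy.spatial.transform import Rotation as Ro
def down(yaw): return (Ro.from_euler('z',yaw)*Ro.from_euler('x',np.pi)).as_rotvec()
def near(phi):  # yaw with tool y along phi; nearest to the wrist's present yaw, and reachable
    M=Ro.from_rotvec(arm.current_tcp_rot()).as_matrix(); cur=np.arctan2(M[1,0],M[0,0])
    c=[phi+np.pi/2,phi-np.pi/2]
    return min(c,key=lambda a:abs((a-cur+np.pi)%(2*np.pi)-np.pi))
E
python3 - <<'E'
from h import *
M=Ro.from_rotvec(arm.current_tcp_rot()).as_matrix()
ci=arm.camera_info("wrist"); 
print('cam in tool',M.T@(-np.array(ci['R']).T@ci['t']-arm.current_ee_pos()),'axis',M.T@np.array(ci['R'])[2],ci['fx'])
for ph in (np.pi/4,-.26):
  for o in (np.pi/2,-np.pi/2): print(ph,o,arm.solve_ik([.502,-.246,.18],down(ph+o)), arm.solve_ik([.57,.13,.2],down(ph+o)))
E
```

```text
cam in tool [ 0.07428793  0.0001766  -0.17186939] axis [-2.89054084e-01  4.68604296e-04  9.57312654e-01] 383.0069092162568
0.7853981633974483 1.5707963267948966 [ 0.76739178  0.27859593 -0.46810376  1.77129127  0.1380181   1.12410756
  1.04040231] [ 0.3425771   0.37205504 -0.82065819  1.68043279  0.28767158  1.21506478
  0.24003811]
0.7853981633974483 -1.5707963267948966 [ 0.40051723  0.25299368 -0.02559007  1.78113721  0.00715916  1.10755136
 -1.98365221] [ 0.18047853  0.32683064 -0.59996173  1.68442181  0.19642587  1.19109208
 -2.82421348]
-0.26 1.5707963267948966 [ 0.65140271  0.26543972 -0.32657389  1.77434013  0.09377167  1.11697762
  0.03430122] [ 0.30875527  0.36048391 -0.77303842  1.68123414  0.26651997  1.20887601
 -0.78749599]
-0.26 -1.5707963267948966 [-0.52517005  0.55974011  1.27042092  1.80211767 -0.57143043  1.21621932
 -2.48676875] [ 0.55146246  0.49210054 -1.15421779  1.6759331   0.46725146  1.28427617
  2.18591361]
```

Run:
```python
from h import *
for n,p,y in(("clip",[.50,-.247,.16],np.pi*.75),("spin",[.565,.12,.26],-.26+np.pi/2)):
    if n=="spin": arm.servo_line([.50,-.247,.24],feed=.2)
    arm.movep(p,down(y)); arm.hold(.2)
    im,d,W,s,ci=pts("wrist"); np.savez(f"w{n}.npz",im=im,W=W,s=s,R=ci['R'],t=ci['t']); cv2.imwrite(f"pics/w{n}.png",im)
    print(arm.current_time(),arm.current_ee_pos())
a,b=[cv2.resize(cv2.imread(f"pics/w{n}.png"),(400,300)) for n in("clip","spin")]
cv2.imwrite("pics/both.png",np.hstack([a,b]))
```

```text
2.0 [ 0.49974317 -0.24782155  0.15996215]
4.3417 [0.56514741 0.11915241 0.25991573]
```

View pics/both.png

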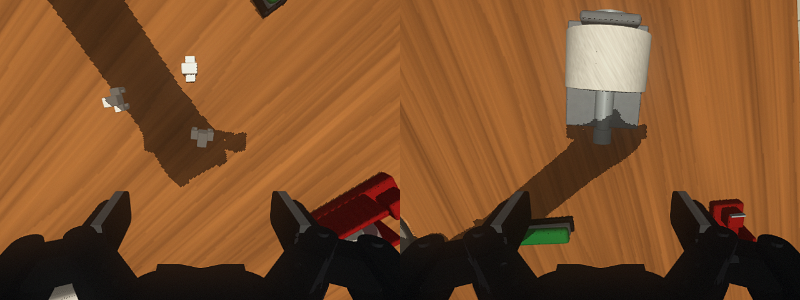

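In the wrist view, at half size, the target clip is at (202,137) with its shoulders nearly left-right. The spindle runs from (603,92) to a free end at about (603,142). The arm's shadow falls on both, so I'll measure with depth.

Run:
```python
from h import *
z=np.load("wclip.npz");W=z['W'];
near_=np.hypot(W[...,0]-.502,W[...,1]+.246)<.04
def pca(P):
    c=P[:,:2].mean(0);u,s,v=np.linalg.svd(P[:,:2]-c,full_matrices=False);a=np.degrees(np.arctan2(v[0,1],v[0,0]))%180;Q=(P[:,:2]-c)@v.T
    return c.round(4),a.round(1),np.ptp(Q,0).round(4)
for lo,hi in((.044,.056),(.021,.030),(.018,.056)):
    P=W[near_&(W[...,2]>lo)&(W[...,2]<hi)]; r=cv2.minAreaRect((P[:,:2]*1000).astype(np.float32))
    print(lo,len(P),np.median(P[:,2]),pca(P),r)
z=np.load("wspin.npz");W=z['W'];Z=W[...,2]
m=(Z>.085)&(Z<.115)&(np.hypot(W[...,0]-.57,W[...,1]-.135)<.09)
P=W[m]; print(len(P),pca(P))
# top ridge: line fit from pixels at high z ; profile along axis
c,a,_=pca(P); a=np.radians(a)
for it in range(3):
    e=np.array([np.cos(a),np.sin(a)]);n=np.array([-e[1],e[0]])
    t=(P[:,:2]-c)@e; q=(P[:,:2]-c)@n
    b=np.round(t/.004).astype(int); cs=[]
    for i in np.unique(b):
        k=b==i
        if k.sum()>12:cs.append((i*.004,(q[k].max()+q[k].min())/2,np.ptp(q[k]),np.percentile(P[k,2],95),k.sum()))
    cs=np.array(cs); f=np.polyfit(cs[:,0],cs[:,1],1); 
    if it<2: a+=f[0]; c=c+n*f[1]
print('axis pt',c,'deg',np.degrees(a)); print(cs.round(4))
R=W[(Z>.12)&(Z<.16)&(np.hypot(W[...,0]-.6,W[...,1]-.21)<.1)]
t=(R[:,:2]-c)@e;print('roll t',np.percentile(t,[.5,1,2,50,99]),'q',np.percentile((R[:,:2]-c)@n,[1,99]),'z',np.percentile(R[:,2],99.5))
m=(Z>.1)&(np.hypot(W[...,0]-.6,W[...,1]-.21)<.1)
F=W[m&(Z<.14)];
```

```text
0.044 360 0.04822970313819824 (array([ 0.5006, -0.2461]), np.float64(128.0), array([0.0179, 0.0121])) ((500.849853515625, -246.27984619140625), (11.932119369506836, 17.847591400146484), 39.37522506713867)
0.021 318 0.024222274782488916 (array([ 0.5001, -0.2462]), np.float64(38.6), array([0.0299, 0.0156])) ((500.1239013671875, -245.3188934326172), (29.925512313842773, 15.43304443359375), 37.55729675292969)
0.018 750 0.04005758335812749 (array([ 0.5   , -0.2456]), np.float64(39.3), array([0.0299, 0.0179])) ((500.86669921875, -246.24615478515625), (29.92439842224121, 17.874664306640625), 38.600502014160156)
2543 (array([0.5755, 0.143 ]), np.float64(77.0), array([0.1146, 0.1084]))
axis pt [0.57454622 0.14307752] deg 93.4033808283387
[[-4.000e-02  8.300e-03  1.520e-02  1.064e-01  6.000e+01]
 [-3.600e-02  1.190e-02  2.680e-02  1.062e-01  1.190e+02]
 [-3.200e-02  1.080e-02  2.760e-02  1.066e-01  1.320e+02]
 [-2.800e-02  9.400e-03  2.710e-02  1.064e-01  1.350e+02]
 [-2.400e-02  8.600e-03  2.680e-02  1.061e-01  1.460e+02]
 [-2.000e-02  8.300e-03  2.450e-02  1.057e-01  1.330e+02]
 [-1.600e-02 
[... 386 characters left out ...]
0e+02]
 [ 1.200e-02 -2.800e-02  7.160e-02  1.067e-01  1.590e+02]
 [ 1.600e-02 -3.040e-02  7.140e-02  1.073e-01  1.640e+02]
 [ 2.000e-02 -3.220e-02  7.240e-02  1.091e-01  1.690e+02]
 [ 2.400e-02 -3.320e-02  7.160e-02  1.081e-01  1.630e+02]
 [ 2.800e-02 -3.490e-02  7.280e-02  1.111e-01  1.050e+02]
 [ 3.200e-02 -3.710e-02  7.250e-02  1.116e-01  3.700e+01]
 [ 6.400e-02  2.800e-02  4.000e-03  1.147e-01  1.400e+01]
 [ 6.800e-02  2.650e-02  4.100e-03  1.144e-01  1.700e+01]
 [ 7.200e-02  2.500e-02  4.100e-03  1.138e-01  1.700e+01]
 [ 7.600e-02  2.370e-02  3.800e-03  1.139e-01  1.500e+01]]
roll t [0.01901889 0.02139957 0.02469134 0.06979447 0.11592729] q [-0.07655187  0.02098297] z 0.1487964694526157
```

Run:
```python
from h import *
z=np.load("wspin.npz");W=z['W'];Z=W[...,2]
c=np.array([.574546,.143078]);a=np.radians(75.)
e=np.array([np.cos(a),np.sin(a)])
XY=W[...,:2]
for it in range(4):
    e=np.array([np.cos(a),np.sin(a)]);n=np.array([-e[1],e[0]])
    t=(XY-c)@e;q=(XY-c)@n
    m=(Z>.088)&(Z<.115)&(abs(q)<.018 if it>1 else abs(q)<.03)&(t<.01)&(t>-.06)
    T,Q,H=t[m],q[m],Z[m]; b=np.round(T/.003).astype(int)
    cs=np.array([(i*.003,(Q[b==i].max()+Q[b==i].min())/2,np.ptp(Q[b==i]),np.median(H[(b==i)&(abs(Q-np.median(Q[b==i]))<.005)]),(b==i).sum()) for i in np.unique(b) if (b==i).sum()>25])
    k=cs[:,2]<.032; f=np.polyfit(cs[k,0],cs[k,1],1); print(np.degrees(a),f)
    if it<3: a+=np.arctan(f[0]); c=c+n*f[1]
print(c,np.degrees(a)); print(cs.round(4))
k=abs(q)<.004; o=np.argsort(t[k]); kk=(t[k]>-.06)&(t[k]<.045); tt,hh=t[k][kk],Z[k][kk]; o=np.argsort(tt)
bb=np.round(tt/.001).astype(int); print([(int(i),round(float(np.median(hh[bb==i]))*1000,1)) for i in np.unique(bb)])
R=(Z>.10)&(Z<.16)&(abs(q)<.05)&(t>0)
for lo in(.11,.12,.13,.14): s=R&(Z>lo)&(Z<lo+.01); print(lo,np.percentile(t[s],[1,5,50]))
```

```text
75.0 [-0.06072967 -0.00175385]
71.52471455982966 [1.37580819e-03 4.37383836e-05]
71.6035425127765 [1.16014651e-05 3.87206785e-07]
71.60420722776246 [9.78180585e-08 3.26511062e-09]
[0.57619824 0.14263805] 71.60420722776246
[[-4.200e-02 -3.000e-04  2.460e-02  1.056e-01  5.400e+01]
 [-3.900e-02 -1.000e-04  2.460e-02  1.055e-01  9.100e+01]
 [-3.600e-02  1.000e-04  2.450e-02  1.058e-01  9.400e+01]
 [-3.300e-02 -2.000e-04  2.530e-02  1.057e-01  9.300e+01]
 [-3.000e-02  0.000e+00  2.530e-02  1.055e-01  9.400e+01]
 [-2.700e-02  3.000e-04  2.530e-02  1.055e-01  1.020e+02]
 [-2.400e-02  4.000e-04  2.510e-02  1.054e-01  8.900e+01]
 [-2.100e-02  0.000e+00  2.450e-02  1.019e-01  1.230e+02]
 [-1.800e-02  3.000e-04  1.700e-02  1.014e-01  6.800e+01]
 [-1.500e-02 -1.000e-04  1.800e-02  1.011e-01  6.400e+01]
 [-1.200e-02 -2.000e-04  1.710e-02  1.012e-01  7.100e+01]
 [-9.000e-03 -0.000e+00  1.690e-02  1.016e-01  6.400e+01]
 [-6.000e-03 -3.000e-04  2.470e-02  1.053e-01  7.400e+01]
 [-3.000e-03 -1.000e-04  2.470e-02  1.056e-01  1.010e+02]
 [ 0.000e+00  1.000e-04  2.460e-02  1.053e-01  1.040e+02]
 [ 3.000
[... 781 characters left out ...]
, (3, 105.4), (4, 105.5), (5, 106.0), (6, 105.7), (7, 105.3), (8, 106.0), (9, 105.7), (10, 105.4), (11, 105.5), (12, 105.7), (13, 105.7), (14, 105.8), (15, 105.3), (16, 105.8), (17, 105.5), (18, 105.7), (19, 105.6), (20, 105.5), (21, 105.7), (22, 105.6), (23, 105.5), (24, 105.7), (25, 105.5), (26, 105.4), (27, 106.0), (28, 105.8), (29, 105.6), (30, 105.4), (31, 105.7), (32, 105.3), (34, 146.6), (35, 147.2), (36, 147.4), (37, 147.5), (38, 147.6), (39, 147.5), (40, 147.7), (41, 147.8), (42, 147.9), (43, 147.7), (44, 147.6), (45, 147.5)]
0.11 [0.03521351 0.03936547 0.08187084]
0.12 [0.03473383 0.03784522 0.07496134]
0.13 [0.03477333 0.03979059 0.08980805]
0.14 [0.03461945 0.03777006 0.07044057]
```

The groove is clear: its walls are at t = -21.5 and -7 mm, so the middle is -14.3 mm. The free end at -42.3 mm is exactly 28 mm beyond, as described. The tab measures 12 x 18 mm and the shoulders 30 mm, as they should. I'll pick up the clip.

```bash
cat >> h.py <<'E'
E_=np.array([np.cos(np.radians(71.6)),np.sin(np.radians(71.6))])
G=np.array([.576198,.142638])-.0143*E_
E
python3 - <<'E'
from h import *
y=np.radians(38.8+90); c=[.5006,-.2461]
arm.movep([*c,.13],down(y)); arm.command_gripper(.045)
print(arm.servo_line([*c,.0285],feed=.08,force_limit=6),arm.current_ee_pos())
arm.command_gripper(0,80); arm.hold(.2)
print('gap',arm.current_finger_gap(),'F',arm.current_gripper_force(),arm.current_ee_pos(),arm.current_contact_force())
arm.servo_line([*c,.2],feed=.12); arm.hold(.2)
print('gap',arm.current_finger_gap(),arm.current_contact_force(),arm.current_time())
E
```

```text
False [ 0.50110749 -0.24629692  0.029055  ]
gap 6.032313017615264e-05 F 0.0 [ 0.50061195 -0.2460935   0.02847199] [-0.05854899  0.72647065  1.50756968]
gap 8.76128085381059e-05 [-0.43832197  0.5282055   0.19886802] 10.1833
```

The gripper closed on nothing, so I'll look again.

Run:
```python
from h import *
im,d,W,s,ci=pts("wrist"); cv2.imwrite("pics/miss.png",im)
m=(np.hypot(W[...,0]-.5,W[...,1]+.246)<.06)&(W[...,2]>.008)&(W[...,2]<.1)
v,u=np.where(m);P=W[m];print(len(P),u.mean(),v.mean(),P.mean(0),P[:,2].max())
im2,d2,W2,_,_=pts("scene"); cv2.imwrite("pics/miss2.png",np.hstack([cv2.resize(im,(400,300)),cv2.resize(im2[180:330,90:290],(400,300))]))
```

```text
607 320.499176276771 209.92092257001647 [ 0.50016385 -0.24547074  0.03618838] 0.050314425859440716
```

View pics/miss2.png

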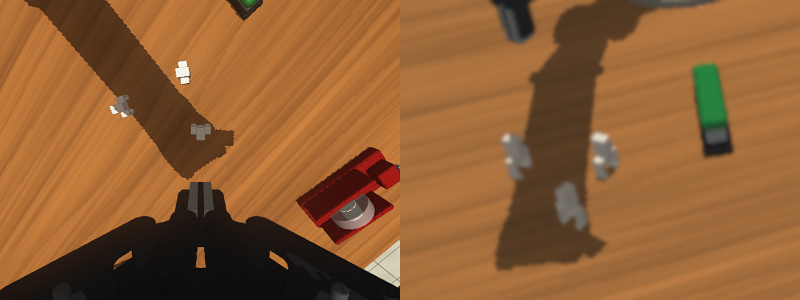

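Run:
```python
from h import *
print(arm.current_ee_pos(),arm.current_tcp_rot(),arm.current_finger_gap())
im,d,W,s,ci=pts("wrist")
for v in range(270,340,8): print(v,[W[v,u].round(3).tolist() for u in(300,312,330,345)])
for n in("scene","top"):
    im,d,W,s,ci=pts(n)
    m=(W[...,2]>.19)&(W[...,2]<.25)&(np.hypot(W[...,0]-.5,W[...,1]+.246)<.1)
    v,u=np.where(m); P=W[m]; print(n,len(P))
    if len(P):
        i=np.argsort(P[:,2])[:8]; print(P[i].round(3),u[i],v[i])
    p=np.array(ci['R'])@arm.current_ee_pos()+ci['t']; print('proj',ci['fx']*p[0]/p[2]+ci['cx'],ci['fy']*p[1]/p[2]+ci['cy'])
    cv2.imwrite(f"pics/g_{n}.png",im)
```

```text
[ 0.50049264 -0.2460507   0.19972994] [-1.35719658e+00 -2.83276678e+00 -1.19490853e-04] -0.0003816794986040222
270 [[0.529, -0.316, -0.002], [0.539, -0.307, -0.002], [0.553, -0.296, -0.003], [0.566, -0.286, -0.002]]
278 [[0.534, -0.322, -0.002], [0.544, -0.315, -0.002], [0.559, -0.303, -0.002], [0.571, -0.293, -0.002]]
286 [[0.54, -0.33, -0.002], [0.55, -0.322, -0.002], [0.565, -0.31, -0.003], [0.577, -0.3, -0.002]]
294 [[0.546, -0.337, -0.001], [0.492, -0.239, 0.236], [0.497, -0.235, 0.237], [0.583, -0.307, -0.002]]
302 [[0.551, -0.344, -0.001], [0.492, -0.239, 0.243], [0.497, -0.235, 0.243], [0.589, -0.314, -0.002]]
310 [[0.491, -0.246, 0.241], [0.492, -0.239, 0.25], [0.497, -0.236, 0.249], [0.504, -0.235, 0.241]]
318 [[0.491, -0.246, 0.247], [0.492, -0.239, 0.255], [0.497, -0.235, 0.255], [0.504, -0.235, 0.247]]
326 [[0.491, -0.245, 0.253], [0.492, -0.239, 0.261], [0.496, -0.235, 0.262], [0.503, -0.235, 0.254]]
334 [[0.489, -0.242, 0.265], [0.492, -0.239, 0.266], [0.497, -0.236, 0.265], [0.503, -0.235, 0.259]]
scene 103
[[ 0.505 -0.244  0.232]
 [ 0.504 -0.242  0.233]
 [ 0.506 -0.246  0.233]
 [ 0.502 -0.24   0.233]
 [ 0.503 -0.238  0.233]
 [ 0.498 -0.236  0.234]
 [ 0.501 -0.238  0.234]
 [ 0.512 -0.248  0.234]] [152 153 151 154 155 156 155 150] [200 199 200 198 198 196 197 201]
proj 152.51036816468445 213.1122307362059
top 64
[[ 0.498 -0.235  0.233]
 [ 0.502 -0.238  0.234]
 [ 0.493 -0.238  0.235]
 [ 0.501 -0.237  0.235]
 [ 0.494 -0.237  0.235]
 [ 0.499 -0.235  0.236]
 [ 0.489 -0.24   0.236]
 [ 0.488 -0.242  0.237]] [521 523 524 523 523 522 526 527] [271 268 274 269 273 270 276 277]
proj 518.8893131827779 270.4516907414541
```

Both fixed cameras and the wrist camera put the closed fingertips at z ≈ 0.233 while the reported TCP is 0.200. The real fingertips are therefore about 33 mm behind the reported TCP, and the grasp closed above the tab. I'll touch the shoulders with the fingertips to measure the offset, back off 1.5 mm and grip.

Run:
```python
from h import *
y=np.radians(38.8+90); c=[.5004,-.2458]
arm.command_gripper(.021,40)
arm.movep([*c,.06],down(y)); arm.servo_line([*c,.012],feed=.1,force_limit=6); arm.hold(.2)
print(arm.servo_line([*c,-.012],feed=.015,force_limit=4),arm.current_ee_pos(),arm.current_contact_force(),arm.current_finger_gap())
z=arm.current_ee_pos()[2]
arm.servo_line([*c,z+.002],feed=.02)
arm.command_gripper(0,80); arm.hold(.2)
print('gap',arm.current_finger_gap(),'F',arm.current_gripper_force(),arm.current_ee_pos(),arm.current_contact_force(),arm.current_time())
```

```text
True [ 0.50049735 -0.24595212 -0.00495067] [-1.16538827  1.03829135  5.48173299] 0.021084729264614153
gap 0.010448977527802846 F 78.78314852714539 [ 0.50026735 -0.24575652 -0.00293486] [-1.14144574 -0.52068525  3.36056887] 14.0333
```

The grip is on: gap 10.4 mm at 79 N, and the true tip offset is 31.5 mm. Next I'll lift, turn, go over the groove and feel down gently.

Run:
```python
from h import *
S=.0125-.095   # seat height over axis = tcp z + S
arm.servo_line([.5003,-.2458,.16],feed=.15); print('lift gap',arm.current_finger_gap(),arm.current_contact_force())
yw=np.radians(71.6)
arm.movep([*G,.17],down(yw)); arm.hold(.2)
im,d,W,s,ci=pts("wrist"); cv2.imwrite("pics/carry.png",im)
arm.servo_line([*G,.028-S],feed=.08,force_limit=8); arm.hold(.3); print('above',arm.current_contact_force())
h=arm.servo_line([*G,.010-S],feed=.012,force_limit=3)
p=arm.current_ee_pos(); print(h,p,'seat over axis mm',1000*(p[2]+S),arm.current_contact_force(),arm.current_finger_gap(),arm.current_time(), 'along err',1000*(p[:2]-G)@E_)
```

```text
lift gap 0.009964475038447296 [ 0.24878842 -0.31839989 -0.46968221]
above [-0.15817918 -0.38639761 -1.1561766 ]
True [0.57134249 0.12917041 0.09495412] seat over axis mm 12.454124709875822 [ 0.05669756 -0.09041015  3.95514085] 0.010454963782975274 19.375 along err -0.01171247481491885
```

View pics/carry.png

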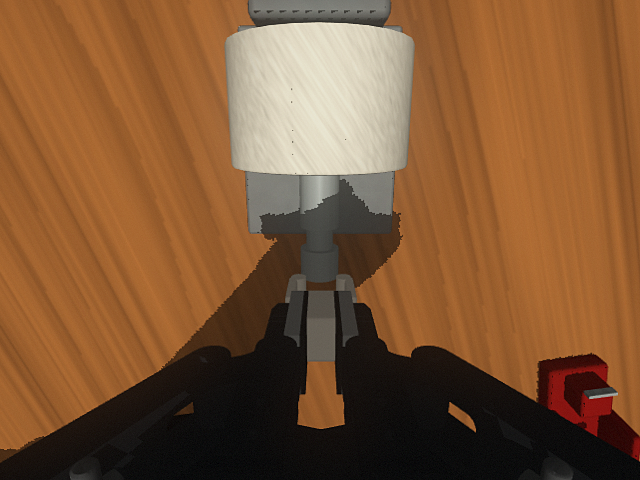

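The clip sits square in the fingers, centred at (320,320) below the spindle. It touched at a seat height of 12.5 mm, which is the groove's floor (the thick part would be 17 to 18.5). Now I'll feel both groove walls, centre between them and push.

Run:
```python
from h import *
S=.0125-.095
def at(t,h): return [*(G+t*E_),h-S]
arm.servo_line(at(0,.0130),feed=.02); arm.hold(.2)
r=[]
for sgn in(1,-1):
    h=arm.servo_line(at(sgn*.004,.0130),feed=.01,force_limit=3); t=(arm.current_ee_pos()[:2]-G)@E_; r.append(t)
    print(sgn,h,t*1000,arm.current_contact_force()); arm.servo_line(at(0,.0130),feed=.03); arm.hold(.1)
m=sum(r)/2; print('mid',m*1000)
if abs(r[0]-r[1])<.0075:
    arm.servo_line(at(m,.0130),feed=.02); arm.hold(.2); print('free',arm.current_contact_force())
    h=arm.servo_line(at(m,.0005),feed=.012,force_limit=20)
    p=arm.current_ee_pos(); print(h,'seat',1000*(p[2]+S),arm.current_contact_force(),arm.current_finger_gap()); arm.hold(.3)
    print(1000*(arm.current_ee_pos()[2]+S),arm.current_contact_force(),arm.current_time())
```

```text
1 True 2.420081829674697 [-0.6627553   0.01945312  3.52615387]
-1 True -0.6416398446313286 [ 0.76057431 -0.01949452  2.66961074]
mid 0.8892209925216842
free [-0.99252623 -0.23653159 -0.37131291]
False seat 0.16853986109101327 [ 0.17784988  2.68517653 -1.24465381] 0.010370079333270242
0.23509651710432178 [ 1.03361887  2.87167949 -4.36812891] 23.1667
```

The walls were found 3.06 mm apart in free play, exactly 15 − 12 mm. The clip passed the jaws and now pulls downwards at a seat height of 0.2 mm. I'll confirm it is seated, release, back off and check.

Run:
```python
from h import *
S=.0125-.095; T=G+.00089*E_
h=arm.servo_line([*T,-.001-S],feed=.01,force_limit=8); print(h,1000*(arm.current_ee_pos()[2]+S),arm.current_contact_force())
arm.command_gripper(.035); arm.hold(.2); print('rel',arm.current_contact_force())
arm.servo_line([*T,.17],feed=.08); arm.hold(.2); print(arm.current_contact_force(),arm.current_time())
B=T-.06*E_
arm.servo_line([*B,.26],feed=.2); arm.hold(.3)
im,d,W,s,ci=pts("wrist"); im2,_,W2,_,_=pts("scene")
for w in(W,W2):
    q=(w[...,:2]-T); t=q@E_; n=q@np.array([-E_[1],E_[0]])
    m=(abs(t)<.012)&(abs(n)<.02)&(w[...,2]>.114)&(w[...,2]<.17)
    P=w[m]; print(len(P),P[:,2].max() if len(P) else 0, t[m].mean(),n[m].mean())
cv2.imwrite("pics/end.png",np.hstack([cv2.resize(im[120:420,170:470],(400,400)),cv2.resize(im2[190:290,320:420],(400,400),interpolation=cv2.INTER_CUBIC)]))
```

```text
True -0.053990709668133574 [-0.2755078  -0.03145601  4.84156721]
rel [0.15541787 0.27705644 0.26933848]
[-0.07424673  0.46634396 -0.37033114] 25.3917
382 0.13612423210233585 0.0003393699891738357 -0.0005895625983996755
99 0.13696554727718374 -0.001011318934614849 -0.0047870961569187725
```

View pics/end.png

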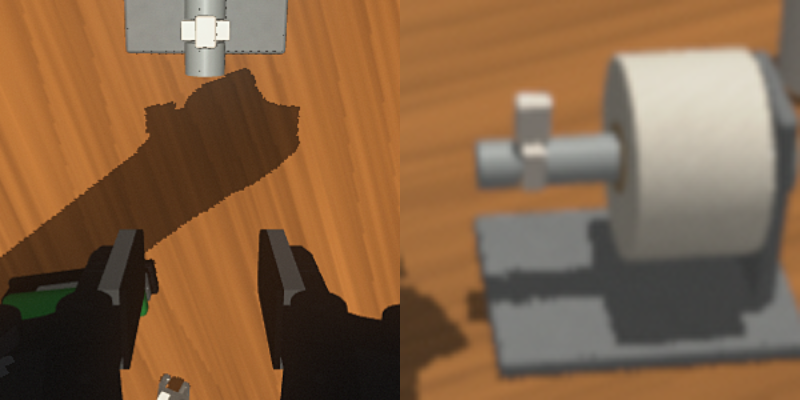

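The clip straddles the groove squarely, at (205,30) on the left and (533,140) on the right. Its top is at 0.136 m, which is 95 + 41 mm and so fully home, and the gripper is clear.

```bash
python3 -c "
from workcell import arm
print(arm.job_done())"
```

```text
the job is handed in; nothing more can be done
None
```

The farthest clip is snapped fully home in the spindle groove and stays there on its own, the gripper is backed off and clear, nothing else was touched, and the job was handed in at about 26 s.

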